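Slide the leaning chopping board into its stand and press it home

TASK

The chopping board has been left leaning on the back rest of its stand, its foot still on the deck in front of the slot. Without lifting the board, push its foot back until it drops into the slot, then press the board gently down past the sprung rollers until it is fully home on the slot's floor and stands upright. Leave the mug, canister, pepper shaker, candle and spoon where they are.

Things in the scene. Friction and masses are not known exactly. Their poses are not given: they have to be found in the camera images.
- stand: dark wooden stand, fixed, 120 mm deep (x -90 to +30), 216 wide (y), 28 high. Origin: on the worktop below the slot's front edge, mid-width; x points to its back (away from the robot), y along the slot, z up. Deck: flat top at z 28, x -90 to 0. Steel back rest right behind the slot: 62 mm wide in the middle, front face x 16, top z 135 (mm). The board is home when its origin is at about z 5, x 10 here.
- slot (a point): middle of the slot's mouth, level with the deck (stand frame x 8, y 0, z 28 mm; same axes as the stand). The slot is 16 mm wide (x), 200 long (y), closed at both ends, 23 deep.
- roller_left (a point): middle of the left (y +55 mm) of two white sprung rollers in the slot's front wall: 12 mm across, 30 long along y, 14 mm above the worktop, sticking out 7 mm into the slot. A board dropped in stops on them, underside about 19 mm above the worktop (its weight is not enough); pressing down on its top edge with some 6 to 14 N in all takes it past both, until it is hard on the floor.
- roller_right (a point): the same for the right roller (y -55 mm)
- board: light wooden chopping board with hand hole near the top and two darker strips, loose, 0.2 to 0.45 kg, 12 mm thick (its x), 160 wide (y), 170 high (z). Origin: centre of its underside (foot edge); z points along the board to its top edge. At the start it leans back about 29 degrees on the rest, foot on the deck, a little askew. Once it is nearly upright, a gripper pointing straight down at its foot would bump its face.
- mug: white coffee mug, 92 mm wide, 95 mm high; a loose bystander; origin at the centre of its underside
- canister: red storage canister with chrome lid, 105 mm across, 176 mm high; a loose bystander; origin at the centre of its underside
- pepper: pepper shaker, 44 mm across, 90 mm high; a loose bystander; origin at the centre of its underside
- candle: green pillar candle, 52 mm across, 144 mm high; a loose bystander; origin at the centre of its underside
- spoon: steel table spoon lying flat, 187 x 31 mm; a loose bystander; origin at the centre of its underside

How it is judged:
By the outcome, as a careful person would: the job done as asked, in the order asked, and still so for the second after the job is handed in, with the robot touching nothing.
It also fails if it takes over 40 s, if anything falls off the work surface, if the arm or the gripper's body presses on something with over 40 N, if the wrist force passes 120 N, or if a joint passes its speed limit or range.

ROBOT

A 7-joint arm with a two-finger parallel gripper is mounted at the origin on a cart in front of the work surface, level with it; the furniture and walls round the work are solid. World frame = base frame: x ahead of the robot, y to its left, z up, the work surface at z = 0. Lengths are in m, angles in rad, forces in N, time in s.
With the tool pointing down it reaches from about 0.425 to 0.875 m from the base axis. Payload 9.9 kg.
Tool frame: the origin (TCP) lies midway between the tips of the shut fingers; the grasp point (between the pads) lies 19 mm behind it; z points along the fingers, x is the direction in which the jaws open and shut, and the axes are right-handed (so a half turn about z gives the same grasp; the last joint's range is limited). The gripper opens to 85 mm and grips with 20 to 120 N. Pads are 22 mm wide; open, the fingers measure 114 mm over their backs; the gripper's body (76 mm by 85 mm) begins 54 mm behind the grasp point. The pads swing forward as they close: fully open they stand 13 mm farther back than shut.
Start: joints at [-1.206, 0.576, 0.025, 1.437, -0.015, 1.129, -0.057], TCP at [0.293, 0.608, 0.231] pointing down, gripper open.
Joint ranges: [-2.76, 2.76], [-0.34, 2.15], [-1.52, 1.57], [0.19, 2.46], [-1.09, 4.23], [0.17, 1.99], [-2.82, 2.82]. Speed limits (rad/s): [2.22, 2.22, 3.01, 3.01, 3.14, 3.14, 3.14].

INTERFACE

Orientations are given as a unit quaternion [w, x, y, z].
In Python, from plant import r gives the robot as it stands. The module is installed in compiled form; this text tells all that it offers.
- The arm moves only by the tool servo_tool, never from a script. Its argument "targets" is a list that holds one entry, the list of rows, each a list of 7 numbers: the shift along the tool's x, y, z in units of 50 mm (1.0 is 50 mm), then the turn, a rotation vector about the tool's x, y, z in units of 6 degrees (1.0 is 6 degrees), then the closure, from -1 (fully open) to 1 (shut). In form: [[[x, y, z, ax, ay, az, jaw], ...]]. A call has 1 to 20 rows; each row shifts and turns the commanded pose from where the row before left it, along the tool's axes as they then stand; what a row does not reach is not made up. A row lasts 1/8 s, in which the tool goes at most 62.5 mm and 10.7 degrees, less where a joint would pass 70% of its speed; a pose out of reach is approached as far as the arm can. A call is refused whole if a number of a shift passes 1 or a number of a turn 1, either way. A call with a gripper value outside its range is refused whole. The fingers move at their own pace and stop on an object; the grip force is fixed at half the most. Time passes only in rows, so rows that do not move let the fingers close. It gives the time, the measured TCP pose, the force and the opening at its end, in the units of the state.
- r.state(): the state, without advancing time (a new reading comes with each control period).
- r.grab_frame(name): name is "side" or "top" or "wrist"; returns (picture, depth): 400x640x3 uint8, blue, green, red; 400x640 float32, m along the optical axis (not along the pixel's ray), 0 where there is no reading.
- r.camera_model(name): a dict with "fx", "fy", "cx", "cy" (pixels), "pose" (4x4, takes a point from camera to world coordinates); the wrist camera has in their place "tool_from_camera" (4x4, takes a point from camera to tool coordinates, whose origin is the TCP and whose axes are the tool frame's). Camera axes: x right, y down, z forward; pixel columns grow to the right and rows downward; lengths in m; the calibration is good to about 2 mm. A picture is of the moment at which its call begins: read the wrist's pose just before it. camera_model takes no time and is no camera call.
- r.sign_off(): hands the job in, once; it reports no verdict.
The state is a dict: "clock": time; "joint_positions": joint angles; "joint_velocities": joint speeds; "joint_torque": joint torques, N m; "eef_pos": TCP position; "tcp_rot": TCP orientation; "wrist_force": force on the tool from outside, world axes, zero at the start; "torque": the same for the moment, N m; "gripper_width": finger opening in m.
Only numpy, scipy, OpenCV 4.12 (cv2) and the standard library are available. Lean on these libraries where they do the work, as an engineer would, in place of code of your own. Each camera call takes 0.05 s, during which the arm holds its last target. There are 200 camera calls.

## Working session

There is one attempt and no reset: what is moved stays moved. The work goes in short steps, Python scripts to look and compute and a tool call to move; the robot and the scene stay as the last step left them, time stands still between calls to the robot, and variables do not carry over. Pictures are saved under pics/ and viewed, about 8 in all and at most 12, crops included, and the job is handed in when it is done.

Besides the shell and the picture viewer there is one more tool, called after ">>>" by a JSON object that holds its "api" and its "payload", one argument or row to a line. servo_tool: Moves the arm, as the interface text tells. Its arguments: {"type":"object","properties":{"targets":{"type":"array"}},"required":["targets"]}

```bash
mkdir -p pics; cat > h.py <<'E'
import numpy as np, cv2
from plant import r
from scipy.spatial.transform import Rotation as R
def rot(q): return R.from_quat([q[1],q[2],q[3],q[0]])
def cloud(name):
    s=r.state(); m=r.camera_model(name); im,d=r.grab_frame(name)
    v,u=np.mgrid[0:400,0:640]
    P=np.stack([(u-m['cx'])/m['fx']*d,(v-m['cy'])/m['fy']*d,d],-1)
    if 'pose' in m: T=np.array(m['pose'])
    else:
        W=np.eye(4);W[:3,:3]=rot(s['tcp_rot']).as_matrix();W[:3,3]=s['eef_pos'];T=W@np.array(m['tool_from_camera'])
    P=P@T[:3,:3].T+T[:3,3]; P[d==0]=np.nan
    return im,d,P
E
python3 - <<'E'
from h import *
s=r.state();print({k:np.round(v,3) for k,v in s.items()}); print(rot(s['tcp_rot']).as_matrix().round(3))
for n in('side','top'):
    im,d,P=cloud(n);np.save(n,P);cv2.imwrite(f'pics/{n}1.png',im);print(n,(d>0).mean(),np.round(r.camera_model(n)['pose'],2).tolist())
E
```

```text
{'clock': np.float64(0.0), 'joint_positions': array([-1.206,  0.577,  0.025,  1.438, -0.015,  1.129, -0.056]), 'joint_velocities': array([ 0.001,  0.001,  0.001, -0.002, -0.001,  0.001, -0.003]), 'joint_torque': array([-0.0000e+00, -7.6572e+01,  2.2510e+00, -2.8598e+01,  1.5000e-02,
        1.2000e-02, -0.0000e+00]), 'eef_pos': array([0.293, 0.608, 0.23 ]), 'tcp_rot': array([ 0.   ,  0.847,  0.532, -0.001]), 'wrist_force': array([ 0.755,  0.756, -0.215]), 'torque': array([-0.   ,  0.009,  0.037]), 'gripper_width': np.float64(0.085)}
[[ 0.434  0.901 -0.001]
 [ 0.901 -0.434 -0.002]
 [-0.002  0.    -1.   ]]
side 0.95960546875 [[0.98, -0.12, 0.17, 0.35], [-0.21, -0.56, 0.8, -0.77], [-0.0, -0.82, -0.58, 0.69], [0.0, 0.0, 0.0, 1.0]]
top 0.99619921875 [[-0.0, -0.99, 0.14, 0.35], [-1.0, 0.01, 0.03, 0.06], [-0.03, -0.14, -0.99, 1.23], [0.0, 0.0, 0.0, 1.0]]
```

View pics/side1.png

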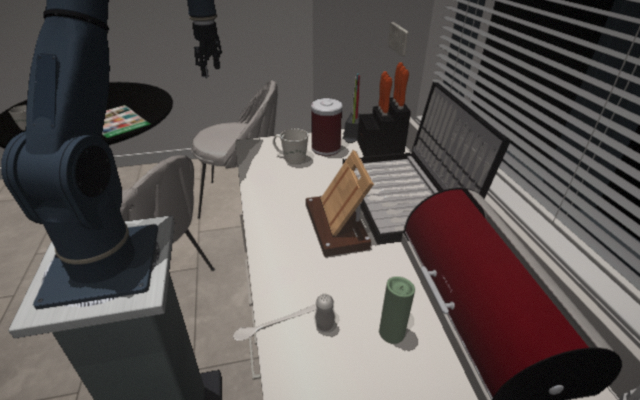

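View pics/top1.png

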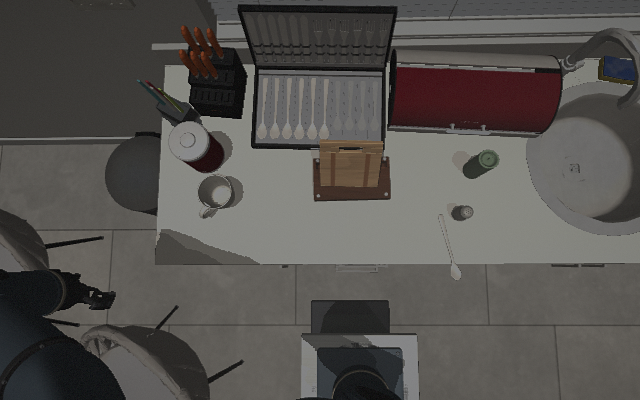

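The side view shows the stand at about (338,225) with the board leaning at (347,193). In the top view the stand spans columns 313-391 and rows 142-200, with the board at (350,163). Bystanders are well to the sides. Next I'll measure both poses.

```bash
python3 - <<'E'
from h import *
for n in('top','side'):
    im=cv2.imread(f'pics/{n}1.png');P=np.load(n+'.npy');hsv=cv2.cvtColor(im,cv2.COLOR_BGR2HSV)
    box=np.zeros((400,640),bool)
    if n=='top': box[138:205,305:398]=1
    else: box[145:258,298:378]=1
    ok=box&~np.isnan(P[...,2])
    wood=ok&(hsv[...,0]<22)&(hsv[...,1]>60)
    b=wood&(hsv[...,2]>105)&(P[...,2]>.03); 
    d=wood&(abs(P[...,2]-.028)<.006)&(hsv[...,2]<100)
    Q=P[b]; print(n,'board',len(Q),Q.min(0).round(3),Q.max(0).round(3))
    c=np.median(Q,0)
    for _ in range(4):
        U,S,V=np.linalg.svd(Q-Q.mean(0),full_matrices=False);nv=V[2]; e=abs((Q-Q.mean(0))@nv);Q2=Q[e<max(.003,2*np.median(e))];Q=Q2
    nv=nv*np.sign(-nv[0]); print(' n',nv.round(3),'tilt',np.degrees(np.arcsin(nv[2])),'yaw',np.degrees(np.arctan2(nv[1],-nv[0])),'c',Q.mean(0).round(4),len(Q))
    y=np.cross([0,0,1],-nv);y/=np.linalg.norm(y);z=np.cross(-nv,y)
    zz=Q@z; yy=Q@y
    print(' y ext',np.percentile(yy,[1,99]).round(4),'z ext',np.percentile(zz,[.5,99.5]).round(4),'y',y.round(3),'z',z.round(3))
    mid=(np.percentile(yy,1)+np.percentile(yy,99))/2
    for q in (np.percentile(zz,.5),np.percentile(zz,99.5)):
        print('  foot/top mid',(Q.mean(0)+y*(mid-Q.mean(0)@y)+z*(q-Q.mean(0)@z)).round(4))
    D=P[d]; print(' deck',len(D),np.median(D[:,2]).round(4)); 
    rc=cv2.minAreaRect((D[:,:2]*1000).astype(np.float32));print(' rect',rc,cv2.boxPoints(rc).round(0).tolist())
E
```

```text
top board 592 [ 0.554 -0.056  0.033] [0.653 0.103 0.186]
 n [-0.853  0.026  0.522] tilt 31.46696413938305 yaw 1.7612833677512751 c [0.6022 0.0213 0.1133] 411
 y ext [-0.0358  0.1209] z ext [0.3209 0.4905] y [ 0.031  1.    -0.   ] z [ 0.522 -0.016  0.853]
  foot/top mid [0.5556 0.0255 0.0369]
  foot/top mid [0.6441 0.0227 0.1816]
 deck 1297 0.0283
 rect ((594.1654052734375, 17.917518615722656), (215.075439453125, 149.45187377929688), 89.67679595947266) [[519.0, -89.0], [668.0, -90.0], [669.0, 125.0], [520.0, 126.0]]
side board 2020 [ 0.553 -0.061  0.036] [0.651 0.104 0.183]
 n [-0.86   0.029  0.509] tilt 30.581524943923174 yaw 1.9492670092587847 c [0.5981 0.0123 0.1109] 1916
 y ext [-0.0379  0.116 ] z ext [0.3143 0.4818] y [ 0.034  0.999 -0.   ] z [ 0.508 -0.017  0.861]
  foot/top mid [0.5551 0.0202 0.0376]
  foot/top mid [0.6403 0.0173 0.1819]
 deck 1379 0.0291
 rect ((624.265380859375, 149.4908905029297), (523.8844604492188, 181.9425048828125), 75.07759094238281) [[469.0, -80.0], [645.0, -127.0], [780.0, 379.0], [604.0, 426.0]]
```

>>> {"api": "servo_tool", "payload": {
  "targets": [
    [[-0.737, 0.738, 0, 0, 0, 0, -1], [-0.737, 0.738, 0, 0, 0, 0, -1], [-0.737, 0.738, 0, 0, 0, 0, -1], [-0.737, 0.738, 0, 0, 0, 0, -1], [-0.737, 0.738, 0, 0, 0, 0, -1], [-0.737, 0.738, 0, 0, 0, 0, -1], [-0.737, 0.738, 0, 0, 0, 0, -1], [-0.737, 0.738, 0, 0, 0, 0, -1], [-0.737, 0.738, 0, 0, 0, 0, -1], [-0.737, 0.738, 0, 0, 0, 0, -1], [-0.737, 0.738, 0, 0, 0, 0, -1], [-0.737, 0.738, 0, 0, 0, 0, -1], [0, 0, 0, 0, 0, -0.86, -1], [0, 0, 0, 0, 0, -0.86, -1], [0, 0, 0, 0, 0, -0.86, -1], [0, 0, 0, 0, 0, -0.86, -1], [0, 0, 0, 0, 0, -0.86, -1], [0, 0, 0, 0, 0, 0, -1]]
  ]
}}

```text
clock: 2.35
eef_pos: [0.4998, 0.0175, 0.2311]
tcp_rot: [-0.0, 0.707, 0.707, -0.0]
wrist_force: [-0.7, 0.1, -0.1]
gripper_width: 0.0855
```

>>> {"api": "servo_tool", "payload": {
  "targets": [
    [[0, 0, 0, -0.95, 0, 0, -1], [0, 0, 0, -0.95, 0, 0, -1], [0, 0, 0, -0.95, 0, 0, -1], [0, 0, 0, -0.95, 0, 0, -1], [0, 0, 0, -0.95, 0, 0, -1], [0, 0, 0, -0.95, 0, 0, -1], [0, 0, 0, -0.95, 0, 0, -1], [0, 0, 0, 0, 0, 0, -1]]
  ]
}}

```text
clock: 3.35
eef_pos: [0.4964, 0.0023, 0.2268]
tcp_rot: [0.2, 0.686, 0.678, 0.172]
wrist_force: [-0.2, 0.2, -0.9]
gripper_width: 0.0854
```

```bash
python3 - <<'E'
from h import *
s=r.state();print(s['clock'],s['joint_positions'].round(3) if hasattr(s['joint_positions'],'round') else s['joint_positions'],np.round(s['eef_pos'],4)); print(rot(s['tcp_rot']).as_matrix().round(3),s['wrist_force'])
im,d,P=cloud('wrist');np.save('w1',P);cv2.imwrite('pics/w1.png',im)
E
```

```text
3.35 [-0.211  0.126  0.007  2.368  0.828  0.194  0.574] [0.4964 0.0023 0.2268]
[[ 0.022  0.861  0.507]
 [ 0.999 -0.001 -0.041]
 [-0.035  0.508 -0.861]] [-0.20124891  0.17033579 -0.89749196]
```

View pics/w1.png

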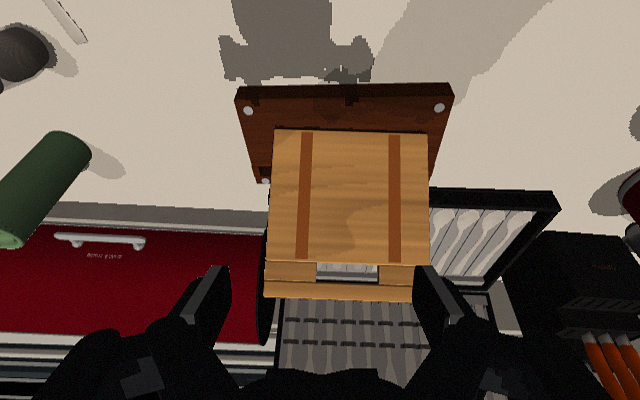

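The wrist view (upside down) shows the board's foot at row 130, columns 275-428, the deck's front edge at rows 85-100, and nothing blocking either one. The arm reached only about a 30° tilt because joint 6 is near its limit. I'll use 30° and measure from this closer view.

```bash
cat >> h.py <<'E'
def board(im,P,box):
    hsv=cv2.cvtColor(im,cv2.COLOR_BGR2HSV);ok=np.zeros((400,640),bool);ok[box[0]:box[1],box[2]:box[3]]=1
    b=ok&(hsv[...,0]<24)&(hsv[...,1]>60)&(hsv[...,2]>115)&(P[...,2]>.025)
    Q=P[b]
    for _ in range(6):
        c=Q.mean(0);V=np.linalg.svd(Q-c,full_matrices=False)[2];nv=V[2];e=abs((Q-c)@nv);Q=Q[e<max(.0025,2*np.median(e))]
    nv=nv*np.sign(-nv[0]);y=np.cross([0,0,1],-nv);y/=np.linalg.norm(y);z=np.cross(-nv,y)
    p=[np.percentile((Q-c)@y,q) for q in(.5,99.5)];m=np.mean(p)
    zz=np.percentile((Q-c)@z,[.5,99.5])
    print('tilt %.1f yaw %.2f w %.4f h %.4f'%(np.degrees(np.arcsin(nv[2])),np.degrees(np.arctan2(nv[1],-nv[0])),p[1]-p[0],zz[1]-zz[0]),'front-face foot',(c+y*m+z*zz[0]).round(4),'top',(c+y*m+z*zz[1]).round(4),len(Q))
def togo(p,Rd):
    s=r.state();A=rot(s['tcp_rot']);Rd=R.from_matrix(Rd)
    print('shift units',(A.inv().apply(np.array(p)-s['eef_pos'])/.05).round(2),'turn units',(np.degrees((A.inv()*Rd).as_rotvec())/6).round(3))
def tiltR(deg,yaw=0):
    t=np.radians(deg);return (R.from_euler('z',yaw,degrees=True)).as_matrix()@np.array([[0,np.cos(t),np.sin(t)],[1,0,0],[0,np.sin(t),-np.cos(t)]])
E
python3 - <<'E'
from h import *
im=cv2.imread('pics/w1.png');P=np.load('w1.npy')
board(im,P,(100,310,250,450))
hsv=cv2.cvtColor(im,cv2.COLOR_BGR2HSV)
k=np.zeros((400,640),bool);k[75:190,225:465]=1
d=k&(abs(P[...,2]-.028)<.005)&(hsv[...,1]>60)
D=P[d];print(len(D),np.median(D[:,2]))
# front edge line: per y bin min x
ys=np.arange(-.08,.121,.01);fx=[D[abs(D[:,1]-y)<.005,0].min() for y in ys];f=np.polyfit(ys,fx,1);print('front x at y=.018',np.polyval(f,.018),'yaw',-np.degrees(f[0]),'y range',np.percentile(D[:,1],[.2,99.8]))
togo([.50,.018,.2268],tiltR(30))
E
```

```text
tilt 30.7 yaw 2.07 w 0.1572 h 0.1634 front-face foot [0.5554 0.0243 0.0349] top [0.6386 0.0213 0.1755] 21738
8865 0.02637107189883453
front x at y=.018 0.5195704393626082 yaw 1.027468952510874 y range [-0.09174729  0.12360146]
shift units [0.31 0.05 0.02] turn units [ 0.084  0.387 -0.015]
```

>>> {"api": "servo_tool", "payload": {
  "targets": [
    [[0.31, 0.05, 0.0, 0.08, 0.39, -0.015, -1], [0, -0.3, 0.6, 0, 0, 0, -1], [0, -0.3, 0.6, 0, 0, 0, -1], [0, 0, 0, 0, 0, 0, -1]]
  ]
}}

```text
clock: 3.9
eef_pos: [0.5008, 0.0098, 0.1996]
tcp_rot: [0.19, 0.685, 0.682, 0.173]
wrist_force: [0.4, -0.1, -0.1]
gripper_width: 0.085
```

```bash
python3 - <<'E'
from h import *
s=r.state();print(np.round(s['joint_positions'],3),np.round(s['eef_pos'],4))
togo([.535,.018,.031],tiltR(30))
togo([.535,.018,.031],tiltR(35))
E
```

```text
[-0.038  0.19  -0.196  2.386  1.219  0.181  0.175] [0.5008 0.0098 0.1996]
shift units [ 0.25 -1.08  3.26] turn units [-0.038  0.233  0.023]
shift units [ 0.25 -1.08  3.26] turn units [-0.871  0.232  0.033]
```

>>> {"api": "servo_tool", "payload": {
  "targets": [
    [[0.05, -0.216, 0.652, 0, 0.05, 0, -1], [0.05, -0.216, 0.652, 0, 0.05, 0, -1], [0.05, -0.216, 0.652, 0, 0.05, 0, -1], [0, 0, 0, 0, 0, 0, -1]]
  ]
}}

```text
clock: 4.4
eef_pos: [0.5121, 0.0047, 0.1322]
tcp_rot: [0.192, 0.686, 0.683, 0.165]
wrist_force: [-1.1, -0.0, -0.4]
gripper_width: 0.0854
```

```bash
python3 - <<'E'
from h import *
s=r.state();print(np.round(s['joint_positions'],3),np.round(s['eef_pos'],4))
togo([.535,.018,.031],tiltR(30))
E
```

```text
[ 0.092  0.367 -0.379  2.442  2.033  0.316 -0.645] [0.5121 0.0047 0.1322]
shift units [ 0.34 -0.59  1.98] turn units [-0.134  0.359  0.058]
```

>>> {"api": "servo_tool", "payload": {
  "targets": [
    [[0.1, 0, 0, 0.9, 0.12, 0, -1], [0.1, 0, 0, 0.9, 0.12, 0, -1], [0.14, 0, 0, 0.5, 0.12, 0, -1], [0, 0, 0, 0, 0, 0, -1]]
  ]
}}

```text
clock: 4.9
eef_pos: [0.5066, 0.0006, 0.13]
tcp_rot: [0.155, 0.697, 0.69, 0.115]
wrist_force: [-0.4, -0.4, 0.9]
gripper_width: 0.0856
```

```bash
python3 - <<'E'
from h import *
s=r.state();print(np.round(s['joint_positions'],3),np.round(s['eef_pos'],4))
togo([.535,.018,.033],tiltR(15))
E
```

```text
[ 0.013  0.355 -0.259  2.344  1.22   0.241  0.179] [0.5066 0.0006 0.13  ]
shift units [ 0.46 -0.2   1.99] turn units [ 1.173  0.551 -0.017]
```

>>> {"api": "servo_tool", "payload": {
  "targets": [
    [[0.2, 0, 0, 0.5, 0.2, 0, -1], [0.2, 0, 0, 0.5, 0.2, 0, -1], [0, 0, 0, 0.5, 0.2, 0, -1], [0, 0, 0, 0, 0, 0, -1]]
  ]
}}

```text
clock: 5.4
eef_pos: [0.5071, 0.0179, 0.128]
tcp_rot: [0.081, 0.704, 0.701, 0.082]
wrist_force: [0.5, -0.5, 0.3]
gripper_width: 0.0854
```

```bash
python3 - <<'E'
from h import *
s=r.state();print(np.round(s['joint_positions'],3),np.round(s['eef_pos'],4))
togo([.535,.018,.033],tiltR(15))
E
```

```text
[ 0.267  0.416 -0.569  2.197  0.675  0.445  0.736] [0.5071 0.0179 0.128 ]
shift units [-0.    0.11  1.98] turn units [-0.293 -0.009 -0.038]
```

>>> {"api": "servo_tool", "payload": {
  "targets": [
    [[0, 0.02, 0.4, 0, 0, 0, -1], [0, 0.02, 0.4, 0, 0, 0, -1], [0, 0.03, 0.4, 0, 0, 0, -1], [0, 0.03, 0.4, 0, 0, 0, -1], [0, 0, 0.3, 0, 0, 0, -1], [0, 0, 0, 0, 0, 0, -1]]
  ]
}}

```text
clock: 6.15
eef_pos: [0.5316, 0.0194, 0.0356]
tcp_rot: [0.08, 0.702, 0.703, 0.081]
wrist_force: [-1.4, 0.1, 0.6]
gripper_width: 0.0848
```

```bash
python3 - <<'E'
from h import *
s=r.state();print(np.round(s['joint_positions'],3),np.round(s['eef_pos'],4))
togo([.545,.018,.031],tiltR(18))
im,d,P=cloud('wrist');np.save('w2',P);cv2.imwrite('pics/w2.png',im)
im,d,P=cloud('side');cv2.imwrite('pics/s2.png',cv2.resize(im[110:280,250:450],None,fx=3.5,fy=3.5,interpolation=cv2.INTER_CUBIC))
E
```

```text
[ 0.033  0.585 -0.259  2.228  1.001  0.213  0.432] [0.5316 0.0194 0.0356]
shift units [-0.03  0.24  0.15] turn units [-0.821 -0.008  0.004]
```

View pics/s2.png

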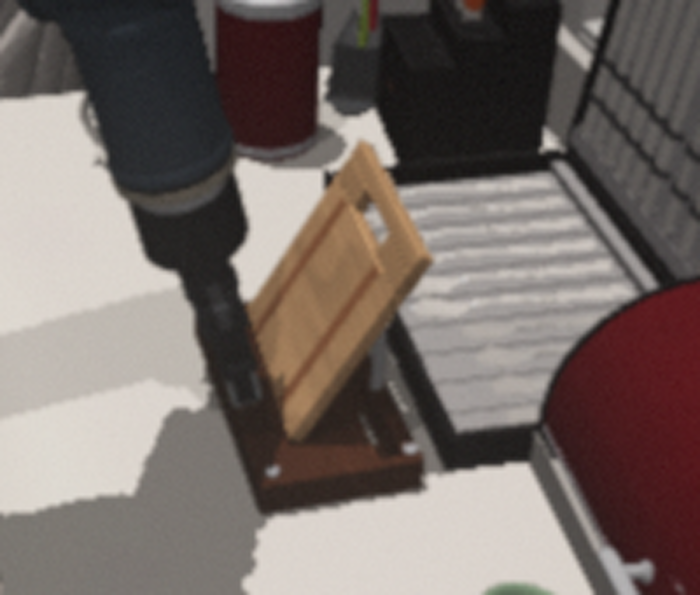

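The crop shows both open fingers standing on the deck side in front of the board's foot (about (240,390)), with clear space before contact. The foot's near corner is at (292,437). Next I'll push slowly and tilt as reach allows.

>>> {"api": "servo_tool", "payload": {
  "targets": [
    [[0, 0.1, 0.07, 0, 0, 0, -1], [0, 0.1, 0.05, -0.2, 0, 0, -1], [0, 0.1, 0.02, -0.2, 0, 0, -1], [0, 0.1, 0.03, -0.2, 0, 0, -1], [0, 0.1, 0.03, -0.2, 0, 0, -1], [0, 0.1, 0.03, -0.2, 0, 0, -1], [0, 0, 0, 0, 0, 0, -1]]
  ]
}}

```text
clock: 7.12
eef_pos: [0.5646, 0.0187, 0.0329]
tcp_rot: [0.117, 0.698, 0.697, 0.118]
wrist_force: [-0.3, 0.1, 0.3]
gripper_width: 0.0856
```

```bash
python3 - <<'E'
from h import *
s=r.state();print(np.round(s['joint_positions'],3),np.round(s['eef_pos'],4),rot(s['tcp_rot']).as_matrix().round(3).tolist())
togo([.575,.018,.031],tiltR(22))
im,d,P=cloud('side');board(im,P,(145,258,310,378))
E
```

```text
[ 0.054  0.612 -0.29   2.245  1.717  0.217 -0.272] [0.5646 0.0187 0.0329] [[0.001, 0.945, 0.328], [1.0, -0.002, 0.002], [0.002, 0.328, -0.945]]
shift units [-0.01  0.18  0.1 ] turn units [-0.476 -0.014 -0.019]
tilt 28.5 yaw -0.04 w 0.1543 h 0.1560 front-face foot [0.5663 0.0199 0.0477] top [0.6408 0.02   0.1847] 1632
```

>>> {"api": "servo_tool", "payload": {
  "targets": [
    [[0, 0.094, 0.04, -0.2, 0, 0, -1], [0, 0.094, 0.04, -0.2, 0, 0, -1], [0, 0.093, 0.04, -0.2, 0, 0, -1], [0, 0.092, 0.04, -0.2, 0, 0, -1], [0, 0.092, 0.04, -0.2, 0, 0, -1], [0, 0, 0, 0, 0, 0, -1]]
  ]
}}

```text
clock: 7.92
eef_pos: [0.5895, 0.0185, 0.0317]
tcp_rot: [0.153, 0.691, 0.69, 0.154]
wrist_force: [0.2, 0.6, 0.1]
gripper_width: 0.0855
```

```bash
python3 - <<'E'
from h import *
s=r.state();print(np.round(s['joint_positions'],3),np.round(s['eef_pos'],4),rot(s['tcp_rot']).as_matrix().round(3).tolist())
togo([.600,.018,.031],tiltR(30))
im,d,P=cloud('side');board(im,P,(145,258,310,378))
E
```

```text
[ 0.2    0.668 -0.514  2.272  2.028  0.416 -0.556] [0.5895 0.0185 0.0317] [[0.002, 0.906, 0.423], [1.0, -0.002, 0.001], [0.001, 0.423, -0.906]]
shift units [-0.01  0.18  0.1 ] turn units [-0.824 -0.005 -0.02 ]
tilt 15.4 yaw 0.13 w 0.1544 h 0.1579 front-face foot [0.5897 0.0202 0.0449] top [0.6316 0.0201 0.1972] 899
```

>>> {"api": "servo_tool", "payload": {
  "targets": [
    [[0, 0.054, 0.026, -0.25, 0, 0, -1], [0, 0.054, 0.027, -0.25, 0, 0, -1], [0, 0.054, 0.028, -0.25, 0, 0, -1], [0, 0.053, 0.028, -0.25, 0, 0, -1], [0, 0, 0, 0, 0, 0, -1]]
  ]
}}

```text
clock: 8.6
eef_pos: [0.6015, 0.0185, 0.0316]
tcp_rot: [0.189, 0.682, 0.681, 0.189]
wrist_force: [-0.0, -1.1, -0.1]
gripper_width: 0.0852
```

```bash
python3 - <<'E'
from h import *
s=r.state();print(np.round(s['joint_positions'],3),np.round(s['eef_pos'],4),rot(s['tcp_rot']).as_matrix().round(3).tolist())
togo([.610,.018,.031],tiltR(32))
im,d,P=cloud('side');board(im,P,(145,258,310,378))
cv2.imwrite('pics/s3.png',cv2.resize(im[110:280,250:450],None,fx=3.5,fy=3.5,interpolation=cv2.INTER_CUBIC))
E
```

```text
[ 0.277  0.728 -0.648  2.331  2.227  0.612 -0.732] [0.6015 0.0185 0.0316] [[0.001, 0.857, 0.515], [1.0, -0.002, 0.0], [0.001, 0.515, -0.857]]
shift units [-0.01  0.14  0.1 ] turn units [-0.162 -0.    -0.016]
tilt 8.8 yaw -0.10 w 0.1563 h 0.1506 front-face foot [0.6017 0.0201 0.0514] top [0.6248 0.0202 0.2001] 221
```

View pics/s3.png

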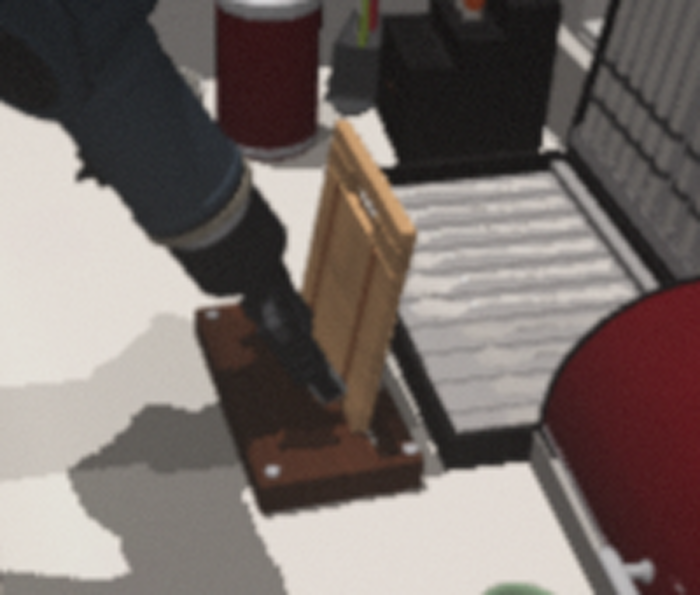

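The board is nearly upright (lean about 9°, square to the slot) and its foot is at the slot mouth near (360,430). The fingers are clear of its face higher up. I'll continue in 2 mm steps.

>>> {"api": "servo_tool", "payload": {
  "targets": [
    [[0, 0.034, 0.021, 0, 0, 0, -1], [0, 0.034, 0.021, 0, 0, 0, -1], [0, 0.034, 0.021, 0, 0, 0, -1], [0, 0.034, 0.021, 0, 0, 0, -1], [0, 0, 0, 0, 0, 0, -1]]
  ]
}}

```text
clock: 9.28
eef_pos: [0.6101, 0.0189, 0.032]
tcp_rot: [0.189, 0.682, 0.681, 0.19]
wrist_force: [-0.9, -0.5, -1.1]
gripper_width: 0.0855
```

```bash
cat >>h.py <<'E'
def topedge(P,im):
    # highest points of the board near stand
    m=(abs(P[...,0]-.627)<.03)&(abs(P[...,1]-.02)<.075)&(P[...,2]>.15)&(P[...,2]<.23)&(cv2.cvtColor(im,cv2.COLOR_BGR2HSV)[...,1]>60)
    Q=P[m]
    for a,b in((-.06,-.02),(-.02,.06),(.06,.1)):
        q=Q[(Q[:,1]>a)&(Q[:,1]<b)]
        if len(q)>5: z=np.percentile(q[:,2],95);print('  y',a,b,'topz %.4f x %.4f n %d'%(z,np.median(q[q[:,2]>z-.003,0]),len(q)))
E
python3 - <<'E'
from h import *
s=r.state();print(np.round(s['joint_positions'],3),np.round(s['eef_pos'],4),np.round(s['wrist_force'],1))
im,d,P=cloud('side');board(im,P,(145,258,310,378));topedge(P,im)
im,d,P=cloud('top');topedge(P,im)
E
```

```text
[ 0.273  0.729 -0.637  2.311  2.22   0.597 -0.717] [0.6101 0.0189 0.032 ] [-0.9 -0.5 -1.1]
tilt 6.6 yaw 1.44 w 0.1501 h 0.0397 front-face foot [0.6165 0.0175 0.1614] top [0.621  0.0174 0.2008] 134
  y -0.06 -0.02 topz 0.1998 x 0.6219 n 153
  y -0.02 0.06 topz 0.1996 x 0.6212 n 257
  y 0.06 0.1 topz 0.1995 x 0.6215 n 99
  y -0.06 -0.02 topz 0.1998 x 0.6218 n 133
  y -0.02 0.06 topz 0.1995 x 0.6223 n 326
  y 0.06 0.1 topz 0.2002 x 0.6220 n 139
```

>>> {"api": "servo_tool", "payload": {
  "targets": [
    [[0, 0.034, 0.021, 0, 0, 0, -1], [0, 0, 0, 0, 0, 0, -1], [0, 0, 0, 0, 0, 0, -1]]
  ]
}}

```text
clock: 9.75
eef_pos: [0.6118, 0.0188, 0.0319]
tcp_rot: [0.189, 0.682, 0.681, 0.19]
wrist_force: [-0.5, 0.5, -0.2]
gripper_width: 0.0853
```

```bash
python3 - <<'E'
from h import *
s=r.state();print(np.round(s['eef_pos'],4),np.round(s['wrist_force'],1))
im,d,P=cloud('top');topedge(P,im)
E
```

```text
[0.6118 0.0188 0.0319] [-0.5  0.5 -0.2]
  y -0.06 -0.02 topz 0.1915 x 0.6211 n 115
  y -0.02 0.06 topz 0.1919 x 0.6193 n 265
  y 0.06 0.1 topz 0.1916 x 0.6197 n 110
```

The top edge dropped from about 0.200 to 0.1917 and is level across its width, so the foot is in the slot and resting on the rollers. Next I'll retract.

>>> {"api": "servo_tool", "payload": {
  "targets": [
    [[0, -0.43, -0.26, 0, 0, 0, -1], [0, -0.17, -0.1, 0.8, 0, 0, -1], [0, -0.18, -0.09, 0.8, 0, 0, -1], [0, -0.19, -0.07, 0.8, 0, 0, -1], [0, 0.17, -0.57, 0, 0, 0, -1], [0, 0.17, -0.57, 0, 0, 0, -1], [0, 0.17, -0.57, 0, 0, 0, -1], [0, 0.17, -0.57, 0, 0, 0, -1], [0, 0, 0, 0, 0, 0, -1]]
  ]
}}

```text
clock: 10.92
eef_pos: [0.5538, 0.0154, 0.1427]
tcp_rot: [0.115, 0.699, 0.698, 0.106]
wrist_force: [0.9, -0.6, -1.0]
gripper_width: 0.0859
```

```bash
python3 - <<'E'
from h import *
s=r.state();print(np.round(s['joint_positions'],3),np.round(s['eef_pos'],4))
togo([.55,.018,.25],tiltR(0))
im,d,P=cloud('top');topedge(P,im)
E
```

```text
[ 0.278  0.429 -0.589  2.147  0.81   0.443  0.629] [0.5538 0.0154 0.1427]
shift units [ 0.02  0.59 -2.07] turn units [ 2.996  0.12  -0.009]
  y -0.06 -0.02 topz 0.1914 x 0.6214 n 113
  y -0.02 0.06 topz 0.1913 x 0.6197 n 263
  y 0.06 0.1 topz 0.1915 x 0.6176 n 114
```

>>> {"api": "servo_tool", "payload": {
  "targets": [
    [[0, 0.15, -0.52, 0, 0, 0, -1], [0, 0.15, -0.52, 0, 0, 0, -1], [0, 0.15, -0.52, 0, 0, 0, -1], [0, 0.15, -0.52, 0, 0, 0, -1], [0, 0, 0, 0.75, 0.03, 0, -1], [0, 0, 0, 0.75, 0.03, 0, -1], [0, 0, 0, 0.75, 0.03, 0, -1], [0, 0, 0, 0.75, 0.03, 0, -1], [0, 0, 0, 0, 0, 0, -1]]
  ]
}}

```text
clock: 12.1
eef_pos: [0.5503, 0.0165, 0.247]
tcp_rot: [-0.002, 0.707, 0.707, -0.002]
wrist_force: [-0.7, -0.1, -0.4]
gripper_width: 0.0853
```

```bash
python3 - <<'E'
from h import *
s=r.state();print(np.round(s['joint_positions'],3),np.round(s['eef_pos'],4))
togo([.618,.018,.22],tiltR(0))
im,d,P=cloud('wrist');cv2.imwrite('pics/w3.png',im);topedge(P,im);np.save('w3',P)
im,d,P=cloud('side');topedge(P,im)
E
```

```text
[ 0.432  0.469 -0.821  1.723  0.374  1.121  1.067] [0.5503 0.0165 0.247 ]
shift units [0.03 1.36 0.53] turn units [-0.055  0.003 -0.01 ]
  y -0.06 -0.02 topz 0.1880 x 0.6201 n 1696
  y -0.02 0.06 topz 0.1880 x 0.6188 n 3802
  y 0.06 0.1 topz 0.1880 x 0.6182 n 1394
  y -0.06 -0.02 topz 0.1908 x 0.6204 n 127
  y -0.02 0.06 topz 0.1911 x 0.6192 n 222
  y 0.06 0.1 topz 0.1910 x 0.6183 n 84
```

View pics/w3.png

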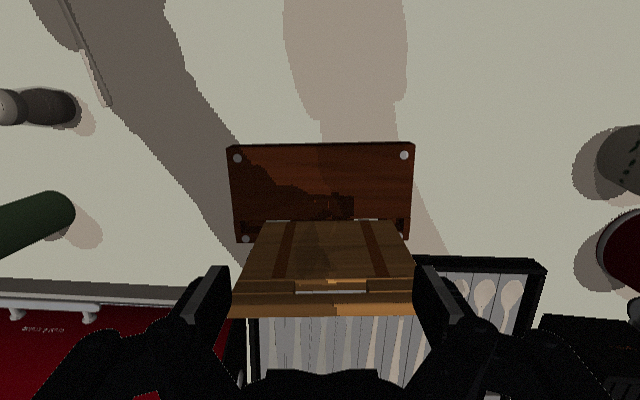

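The wrist view shows the board upright in the slot with its top edge at rows 290-317, columns 232-413, level and between the open fingers' y range. Next I'll move above it.

>>> {"api": "servo_tool", "payload": {
  "targets": [
    [[0.03, 0.46, 0.2, -0.05, 0, -0.01, -1], [0, 0.46, 0.25, 0, 0, 0, -1], [0, 0.46, 0.25, 0, 0, 0, -1], [0, 0, 0.2, 0, 0, 0, -1], [0, 0, 0, 0, 0, 0, -1]]
  ]
}}

```text
clock: 12.82
eef_pos: [0.6172, 0.0184, 0.2031]
tcp_rot: [0.0, 0.707, 0.708, -0.0]
wrist_force: [-0.6, 0.1, 0.5]
gripper_width: 0.0853
```

>>> {"api": "servo_tool", "payload": {
  "targets": [
    [[0, 0, 0.1, 0, 0, 0, -1], [0, 0, 0.1, 0, 0, 0, -1], [0, 0, 0, 0, 0, 0, -1]]
  ]
}}

```text
clock: 13.2
eef_pos: [0.6184, 0.0182, 0.1936]
tcp_rot: [0.001, 0.707, 0.707, 0.0]
wrist_force: [0.4, -0.0, -0.7]
gripper_width: 0.0854
```

>>> {"api": "servo_tool", "payload": {
  "targets": [
    [[0, 0, 0.08, 0, 0, 0, -1], [0, 0, 0.08, 0, 0, 0, -1], [0, 0, 0.08, 0, 0, 0, -1], [0, 0, 0, 0, 0, 0, -1]]
  ]
}}

```text
clock: 13.7
eef_pos: [0.6185, 0.0183, 0.1813]
tcp_rot: [0.0, 0.707, 0.707, 0.0]
wrist_force: [0.2, 0.4, -1.1]
gripper_width: 0.0856
```

>>> {"api": "servo_tool", "payload": {
  "targets": [
    [[0, 0, 0.04, 0, 0, 0, -1], [0, 0, 0.04, 0, 0, 0, -1], [0, 0, 0, 0, 0, 0, -1]]
  ]
}}

```text
clock: 14.08
eef_pos: [0.6186, 0.0183, 0.1776]
tcp_rot: [0.0, 0.707, 0.707, 0.0]
wrist_force: [-0.1, 0.4, -0.2]
gripper_width: 0.0856
```

>>> {"api": "servo_tool", "payload": {
  "targets": [
    [[0, 0, 0.03, 0, 0, 0, -1], [0, 0, 0.03, 0, 0, 0, -1], [0, 0, 0, 0, 0, 0, -1]]
  ]
}}

```text
clock: 14.45
eef_pos: [0.6188, 0.0185, 0.1753]
tcp_rot: [0.001, 0.707, 0.707, 0.001]
wrist_force: [-1.8, 0.8, 5.2]
gripper_width: 0.0855
```

>>> {"api": "servo_tool", "payload": {
  "targets": [
    [[0, 0, 0.03, 0, 0, 0, -1], [0, 0, 0.03, 0, 0, 0, -1], [0, 0, 0, 0, 0, 0, -1]]
  ]
}}

```text
clock: 14.82
eef_pos: [0.6188, 0.0185, 0.1722]
tcp_rot: [0.001, 0.707, 0.707, 0.001]
wrist_force: [-1.6, -0.4, 4.4]
gripper_width: 0.0851
```

Contact was made at about z 0.176, and the rollers are yielding. I'll keep going gently toward about 0.162.

>>> {"api": "servo_tool", "payload": {
  "targets": [
    [[0, 0, 0.03, 0, 0, 0, -1], [0, 0, 0.03, 0, 0, 0, -1], [0, 0, 0, 0, 0, 0, -1]]
  ]
}}

```text
clock: 15.2
eef_pos: [0.6186, 0.0183, 0.1684]
tcp_rot: [0.0, 0.707, 0.707, 0.0]
wrist_force: [-0.3, -0.7, 0.6]
gripper_width: 0.0855
```

>>> {"api": "servo_tool", "payload": {
  "targets": [
    [[0, 0, 0.03, 0, 0, 0, -1], [0, 0, 0.03, 0, 0, 0, -1], [0, 0, 0, 0, 0, 0, -1]]
  ]
}}

```text
clock: 15.58
eef_pos: [0.6186, 0.0183, 0.1655]
tcp_rot: [0.0, 0.707, 0.707, 0.0]
wrist_force: [-0.1, 0.1, -0.6]
gripper_width: 0.0852
```

>>> {"api": "servo_tool", "payload": {
  "targets": [
    [[0, 0, 0.03, 0, 0, 0, -1], [0, 0, 0.03, 0, 0, 0, -1], [0, 0, 0, 0, 0, 0, -1]]
  ]
}}

```text
clock: 15.95
eef_pos: [0.6186, 0.0183, 0.1626]
tcp_rot: [0.0, 0.707, 0.707, 0.0]
wrist_force: [0.7, -1.1, 0.2]
gripper_width: 0.0853
```

>>> {"api": "servo_tool", "payload": {
  "targets": [
    [[0, 0, 0.03, 0, 0, 0, -1], [0, 0, 0, 0, 0, 0, -1]]
  ]
}}

```text
clock: 16.2
eef_pos: [0.6187, 0.0183, 0.162]
tcp_rot: [0.001, 0.707, 0.707, 0.0]
wrist_force: [-1.9, -1.4, 7.9]
gripper_width: 0.0855
```

>>> {"api": "servo_tool", "payload": {
  "targets": [
    [[0, 0, 0.03, 0, 0, 0, -1], [0, 0, 0, 0, 0, 0, -1]]
  ]
}}

```text
clock: 16.45
eef_pos: [0.6189, 0.0183, 0.1619]
tcp_rot: [0.001, 0.707, 0.707, 0.001]
wrist_force: [-7.8, -2.9, 21.1]
gripper_width: 0.0854
```

```bash
python3 - <<'E'
from h import *
for n in('side','top'):
    im,d,P=cloud(n);topedge(P,im)
print(r.state()['wrist_force'])
E
```

```text
y -0.06 -0.02 topz 0.1766 x 0.6194 n 80
  y -0.02 0.06 topz 0.1771 x 0.6178 n 96
  y 0.06 0.1 topz 0.1992 x 0.6067 n 40
  y -0.02 0.06 topz 0.1767 x 0.6153 n 36
  y 0.06 0.1 topz 0.1775 x 0.6157 n 46
[-7.28805687 -2.73255339 20.63617466]
```

The stop is stiff (21 N without further motion), and the top edge is about 14 mm lower than on the rollers, so the board is home. Next I'll lift off and check.

>>> {"api": "servo_tool", "payload": {
  "targets": [
    [[0, 0, -0.1, 0, 0, 0, -1], [0, 0, -0.3, 0, 0, 0, -1], [0, 0, -0.6, 0, 0, 0, -1], [0, 0, -0.6, 0, 0, 0, -1], [0, -0.6, -0.2, 0, 0, 0, -1], [0, -0.6, 0, 0, 0, 0, -1], [0, 0, 0, 0, 0, 0, -1]]
  ]
}}

```text
clock: 17.42
eef_pos: [0.5573, 0.0183, 0.2508]
tcp_rot: [0.001, 0.707, 0.708, 0.0]
wrist_force: [0.8, -0.2, -1.2]
gripper_width: 0.0858
```

```bash
python3 - <<'E'
from h import *
for n in('side','top','wrist'):
    im,d,P=cloud(n);topedge(P,im)
    if n=='wrist': board(im,P,(150,320,225,420))
    else:
        old=np.load(n+'.npy');cv2.imwrite(f'pics/{n}9.png',im)
        if n=='side': cv2.imwrite('pics/end.png',cv2.resize(im[110:350,220:440],None,fx=2.5,fy=2.5))
a=cv2.imread('pics/top1.png');b=cv2.imread('pics/top9.png')
for nm,(y0,y1,x0,x1) in dict(mug=(165,220,192,240),can=(115,178,162,230),candle=(145,182,462,502),pepper=(202,224,448,476),spoon=(210,282,435,465)).items():
    print(nm,cv2.phaseCorrelate(*[np.float32(cv2.cvtColor(i[y0:y1,x0:x1],cv2.COLOR_BGR2GRAY)) for i in(a,b)]))
E
```

```text
y -0.06 -0.02 topz 0.1777 x 0.6199 n 99
  y -0.02 0.06 topz 0.1774 x 0.6193 n 137
  y 0.06 0.1 topz 0.1776 x 0.6180 n 62
  y 0.06 0.1 topz 0.1781 x 0.6183 n 54
  y -0.06 -0.02 topz 0.1742 x 0.6198 n 1134
  y -0.02 0.06 topz 0.1743 x 0.6190 n 2275
  y 0.06 0.1 topz 0.1742 x 0.6180 n 1074
tilt 6.2 yaw -2.19 w 0.0659 h 0.0373 front-face foot [0.6149 0.057  0.1382] top [0.6189 0.0571 0.1752] 622
mug ((0.015526246755122486, -0.0006140462926289558), 1.0063623315758174)
can ((0.008457586521814164, -0.006349941410007887), 1.008878274148123)
candle ((-0.06858329137072516, -0.03827230744295207), 0.9627957081794739)
pepper ((-6.662632964110749, -2.4521045217389936), 0.050746109750535756)
spoon ((4.379842049033686, 29.491186993316408), 0.052946697341071235)
```

View pics/end.png

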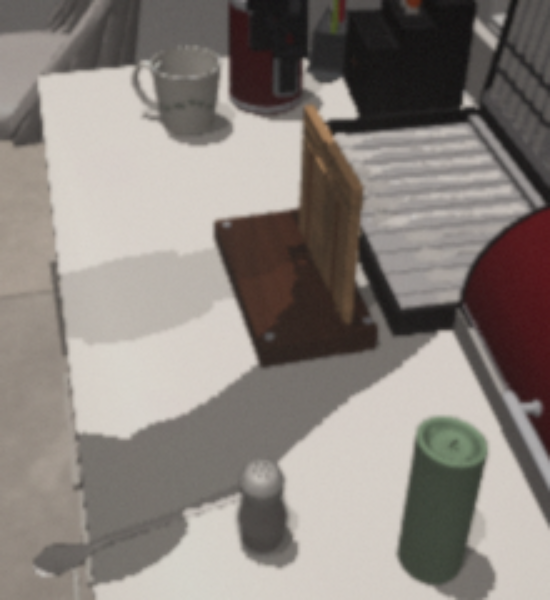

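The board stands upright in the slot with its top level, and the gripper is clear. The pepper (325,312) and spoon bowl (244,333) sit at the same side-view pixels as at the start. Their phase correlation in the top view failed, probably because the arm's shadow now falls on them.

```bash
python3 -c "
from plant import r
print(r.sign_off())"
```

```text
the job is handed in; nothing more can be done
None
```

The board is fully home in its slot and standing upright, and I handed the job in at about 17.6 s of the 40 s allowed.

**What I did:** I pushed the board's foot back along the deck with the two open fingers, which also squared it up, until it dropped onto the rollers. I then pressed its top edge down past them, reading about 5 N on the way. At the floor the force rose to 21 N with no further travel. That is more than the 6–14 N needed to pass the rollers, but it came only against the floor.

**Last checks:**
- **Board height:** the top edge is at z 0.174–0.178 m (0.175 expected), level across its width. It is about 14 mm lower than when it rested on the rollers.
- **Gripper:** it is clear of everything.
- **Mug, canister and candle:** they shifted less than 0.1 pixel in the top view.
- **Pepper and spoon:** the automatic top-view comparison failed for these two, probably because of the arm's shadow. By eye, both are at the same side-view pixels as at the start.
- **Board tilt:** the final plane fit gave a 6.2° lean and -2.2° yaw. It covered only a small patch near the hand hole, so I did not rely on it. The side picture shows the board upright.

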